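Set both chocolate warmers to keep-warm

TASK

Put both chocolate warmers on keep-warm for the tasting: with a fingertip pressed lightly on top of the knurled thumbwheel, roll the round-lidded warmer's wheel one click from off towards its lid, and the oblong-lidded warmer's wheel one click back from full towards its front edge, in either order. Each wheel must end clicked into its middle position, with the white line across the wheel on the very top. Grasp nothing, and leave the lids and everything else on the counter where they are.

Things in the scene. Friction and masses are not known exactly. Their poses are not given: they have to be found in the camera images.
- round: Fixed steel warmer carrying a round lid: 270 mm deep (x, towards the lid), 200 mm wide (y), yaw within 0.25 rad, front deck facing the robot. The deck, 75 mm high and 110 mm deep, has a knurled black thumbwheel in its middle; the pan bay behind it is 95 mm high. Origin under its centre. Three dots, small, medium and big, beside the wheel mark off, keep-warm and full.
- oblong: Fixed steel warmer carrying an oblong lid: 270 mm deep (x, towards the lid), 200 mm wide (y), yaw within 0.25 rad, front deck facing the robot. The deck, 75 mm high and 110 mm deep, has a knurled black thumbwheel in its middle; the pan bay behind it is 95 mm high. Origin under its centre. Three dots, small, medium and big, beside the wheel mark off, keep-warm and full.
- round_crown (a point): Highest point of the round-lidded warmer's thumbwheel (radius 35, 24 mm wide, axle level along y), mid-width, 93 mm above the counter; it does not turn with the wheel. Axes of the warmer: x towards the lid, y along the axle, z up. The wheel sticks up 18 mm from the deck between two cheeks 10 mm high and 50 mm apart outside; the pan bay begins 65 mm away in x.
- oblong_crown (a point): Highest point of the oblong-lidded warmer's thumbwheel (radius 35, 24 mm wide, axle level along y), mid-width, 93 mm above the counter; it does not turn with the wheel. Axes of the warmer: x towards the lid, y along the axle, z up. The wheel sticks up 18 mm from the deck between two cheeks 10 mm high and 50 mm apart outside; the pan bay begins 65 mm away in x.
- round_wheel (a joint): Round-lidded warmer's wheel angle; positive: its top rolls towards the lid. Spring detents: -0.6 off, 0 keep-warm, +0.6 full; stops at -0.75, 0.75. White line across the rim: on the very top at 0, 20 mm nearer the front edge at -0.6, 20 mm nearer the lid at +0.6. A click is 21 mm at the rim and takes about 2 N of drag (a press of 5 to 10 N does); when half-way it snaps on by itself. Starts off, near -0.6.
- oblong_wheel (a joint): Oblong-lidded warmer's wheel angle; positive: its top rolls towards the lid. Spring detents: -0.6 off, 0 keep-warm, +0.6 full; stops at -0.75, 0.75. White line across the rim: on the very top at 0, 20 mm nearer the front edge at -0.6, 20 mm nearer the lid at +0.6. A click is 21 mm at the rim and takes about 2 N of drag (a press of 5 to 10 N does); when half-way it snaps on by itself. Starts at full heat, near +0.6.
- round_lid: Loose round steel lid, 146 mm across, 16 mm high with a black knob to 40 mm, lying on the round warmer's pan; origin at the centre of its underside (100 mm above the counter). Leave alone.
- oblong_lid: Loose oblong steel lid, 138 x 174 x 12 mm with a black knob to 36 mm, lying on the other warmer's pan; origin at the centre of its underside (100 mm above the counter). Leave alone.
- dark_slab: Loose dark chocolate slab, 110 x 75 x 16 mm, lying in front; origin under its centre. Leave alone.
- milk_slab: Loose milk chocolate slab, 110 x 75 x 16 mm, lying in front; origin under its centre. Leave alone.
- jar: Loose amber glass jar, 48 mm across, 110 mm high, standing between the warmers; origin under its centre. Leave alone.
- spatula: Loose spatula lying at the right-hand side, along x; origin on the counter. Leave alone.
- bowl: Loose white bowl, 100 mm across, 40 mm high, at the left-hand side; origin under its centre. Leave alone.
- card: Loose blank black price card on a wooden foot, 24 x 70 x 54 mm, standing in front; origin under its centre. Leave alone.

How it is judged (in metres and radians):
At the end, for the whole second after the job is handed in: Both wheels rest within 0.12 rad of their middle detent (joint value 0), and each lid and other loose thing is within 20 mm of where it began (value of joint round_wheel between -0.12 and 0.12 rad and value of joint oblong_wheel between -0.12 and 0.12 rad and velocity of joint round_wheel between -0.1 and 0.1 rad/s and velocity of joint oblong_wheel between -0.1 and 0.1 rad/s and distance of each of round_lid, oblong_lid, dark_slab, milk_slab, jar, spatula, bowl, card from where it was at the start of the episode below 0.02 m); the robot touches nothing.
It fails at once if a lid or another loose thing was lifted, pushed aside or carried off (more than 20 mm) (distance of any of round_lid, oblong_lid, dark_slab, milk_slab, jar, spatula, bowl, card from where it was at the start of the episode above 0.02 m).
It fails at once if a warmer or its wheel was pressed hard (over 40 N) instead of lightly (contact force between the fingers and round above 40 N or contact force between the fingers and oblong above 40 N).
It also fails if it takes over 51 s, if anything falls off the work surface, if the arm or the gripper's body presses on something with over 40 N, if the wrist force passes 120 N, or if a joint passes its speed limit or range.

ROBOT

A 6-joint arm with a two-finger parallel gripper is mounted at the origin on the work surface. World frame = base frame: x ahead of the robot, y to its left, z up, the work surface at z = 0. Lengths are in m, angles in degrees, forces in N, time in s.
With the tool pointing down it reaches from about 0.35 to 0.95 m from the base axis. Payload 17.4 kg.
Tool frame: the origin (TCP) lies where the fingers leave the gripper's body, on its centre line; the fingertips stand 84 mm ahead of it and the grasp point (between the pads) lies 65 mm ahead of it (ctrl.tip_extent is the distance from the TCP to the fingertips, in m); z points along the fingers, y is the direction in which the jaws open and shut (so a half turn about z gives the same grasp; the last joint's range is limited). The gripper opens to 93 mm and grips with 3 to 60 N. Pads are 15 mm wide; open, the fingers measure 128 mm over their backs; the gripper's body (75 mm by 188 mm) begins 65 mm behind the grasp point.
Start: joints at [62.578, 6.646, 82.598, -0, 90.757, -2.166], TCP at [0.288, 0.61, 0.303] pointing down, gripper open.
Joint ranges: [-162.19, 162.19], [-47.58, 125.68], [4.15, 143.07], [-65.23, 245.23], [0.69, 171.88], [-170.13, 170.13]. Speed limits (degrees/s): [108.29, 108.29, 127.2, 180, 180, 180].

INTERFACE

Orientations are given as [roll, pitch, yaw] about the fixed x, y, z axes, in that order (R = Rz(yaw) Ry(pitch) Rx(roll)).
In Python, from station import ctrl, fingers, planner, eyes, workorder gives the robot as it stands. Calls block until the motion is done:
- ctrl.move_ptp(position, orientation): joint-space move of the TCP to a pose.
- ctrl.line_to(position, ori=None, v=0.15, until_force=None): straight line of the TCP; ori=None keeps the orientation; v is the mean speed in m/s. With until_force (N) it stops when the force on the tool has changed by that much, and returns True; else False.
- ctrl.move_joints(angles): joint-space move.
- fingers.set_gripper(opening, grasp_force=None): finger opening in m; grasp_force is the grip in N (None keeps the last); returns when the fingers have stopped.
- ctrl.wait(seconds).
- planner.solve_ik(position, orientation): joint angles nearest the present ones, or None.
- ctrl.get_obs(): the state.
- eyes.camera(name): name is "scene" or "top" or "wrist"; returns the picture (400x640x3 uint8, red, green, blue); there is no depth.
- eyes.camera_info(name): a dict with "fx", "fy", "cx", "cy" (pixels), "distortion" ([k1, k2, p1, p2, k3] as OpenCV has them; the pictures are not rectified), "T" (4x4, takes a point from camera to world coordinates). Camera axes: x right, y up, looking along -z (the intrinsics and any distortion apply to the point x, -y, -z); pixel columns grow to the right and rows downward; lengths in m; the calibration is good to about 2 mm. A picture is of the moment at which its call begins: read the wrist's pose just before it. camera_info takes no time and is no camera call; for the wrist camera it gives the pose at the moment of the call.
A pose or a line that the arm cannot do raises ctrl.PlanningError and nothing moves.
- workorder.job_done(): hands the job in, once; it reports no verdict.
The state is a dict: "clock": time; "joint_pos": joint angles; "joint_velocities": joint speeds; "joint_torque": joint torques, N m; "ee_pos": TCP position; "tool_rot": TCP orientation; "ft_force": force on the tool from outside, world axes, zero at the start; "torque": the same for the moment, N m; "width": finger opening in m.
Only numpy, scipy, OpenCV 4.12 (cv2) and the standard library are available. Lean on these libraries where they do the work, as an engineer would, in place of code of your own. Each camera call takes 0.05 s, during which the arm holds its last target. There are 200 camera calls.

## Working session

There is one attempt and no reset: what is moved stays moved. The work goes in short steps, each a Python script; the robot and the scene stay as the last script left them, time stands still between calls to the robot, and variables do not carry over. Pictures are saved under pics/ and viewed, about 8 in all and at most 12, crops included, and the job is handed in when it is done.

```bash
mkdir -p pics; ls; python3 - <<'E'
from station import ctrl, fingers, planner, eyes, workorder
import cv2,numpy as np
for n in("top","scene"):
    cv2.imwrite(f"pics/{n}1.png",eyes.camera(n)[:,:,::-1])
    i=eyes.camera_info(n);print(n,i)
print(ctrl.get_obs())
E
```

```text
pics
top {'fx': 435.8089381608146, 'fy': 435.8089381608146, 'cx': 310.70774470802536, 'cy': 195.8925687170098, 'distortion': array([-0.04683299,  0.        ,  0.        ,  0.        ,  0.        ]), 'T': array([[-0.00399931,  0.99510364, -0.09875603,  0.44951645],
       [-0.99981798, -0.00213673,  0.01895893,  0.02989699],
       [ 0.01865509,  0.09881388,  0.99493106,  1.21513561],
       [ 0.        ,  0.        ,  0.        ,  1.        ]])}
scene {'fx': 462.81393671934063, 'fy': 462.81393671934063, 'cx': 316.5623378911147, 'cy': 197.54048149314823, 'distortion': array([-0.12279978,  0.        ,  0.        ,  0.        ,  0.        ]), 'T': array([[-0.06445305, -0.70592091,  0.70535202,  1.4459002 ],
       [ 0.99789984, -0.04101832,  0.05013384,  0.05373556],
       [-0.00645817,  0.70710195,  0.70708212,  0.97725306],
       [ 0.        ,  0.        ,  0.        ,  1.        ]])}
{'clock': 0.1, 'joint_pos': array([ 6.25793283e+01,  6.67192381e+00,  8.26323467e+01, -1.53992090e-03,
        9.07567937e+01, -2.16718734e+00]), 'joint_velocities': array([ 0.0317234 , -0.16576246, -0.08090174, -0.02238637,  0.02432725,
       -0.0323501 ]), 'joint_torque': array([ 9.90864391e-04, -7.22891092e+01, -6.23866081e+01,  7.80516607e-02,
        2.30083487e-02, -8.70595636e-05]), 'ee_pos': array([0.28795403, 0.61038887, 0.30206787]), 'tool_rot': array([-1.79938921e+02, -7.70471169e-04,  1.54746496e+02]), 'ft_force': array([-0.29755694, -0.85811965, -0.32867712]), 'torque': array([-0.06736179, -0.03234349, -0.01139826]), 'width': 0.09326213165139352}
```

View pics/top1.png

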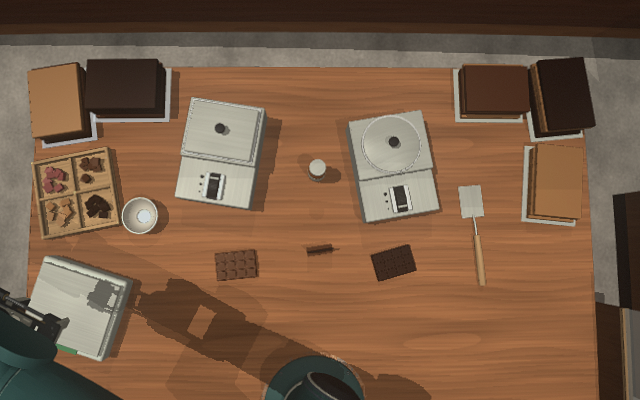

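View pics/scene1.png

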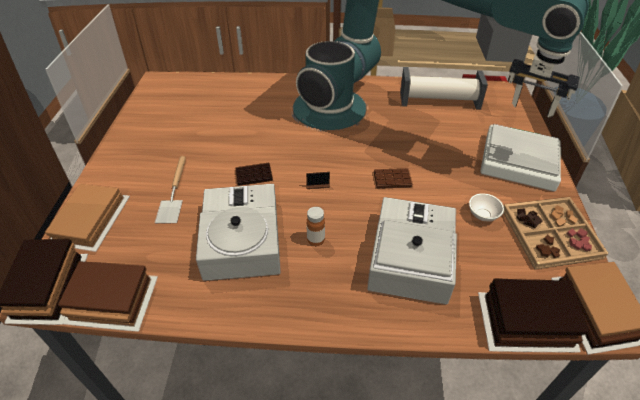

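The top view shows the oblong warmer at left (wheel ~(213,186)) and the round one at right (wheel ~(400,199)). The scene view agrees. Next I'll zoom in and mask the wheels and decks.

```bash
cat > h.py <<'E'
from station import ctrl, fingers, planner, eyes, workorder
import cv2,numpy as np
def ray(info,uv):
    K=np.array([[info['fx'],0,info['cx']],[0,info['fy'],info['cy']],[0,0,1]])
    p=cv2.undistortPoints(np.array(uv,float).reshape(-1,1,2),K,info['distortion']).reshape(-1,2)
    d=np.c_[p[:,0],-p[:,1],-np.ones(len(p))]@info['T'][:3,:3].T
    return info['T'][:3,3],d
def onplane(info,uv,z):
    o,d=ray(info,uv); return o+d*((z-o[2])/d[:,2])[:,None]
E
python3 - <<'E'
from h import *
im=cv2.imread('pics/top1.png'); info=eyes.camera_info('top')
a=cv2.resize(im[90:220,170:275],None,fx=3.8,fy=3.8,interpolation=cv2.INTER_CUBIC)
b=cv2.resize(im[95:225,340:445],None,fx=3.8,fy=3.8,interpolation=cv2.INTER_CUBIC)
cv2.imwrite('pics/c2.png',np.hstack([a,b]))
g=im.max(2); s=im.max(2).astype(int)-im.min(2)
for n,(r0,r1,c0,c1) in dict(oblong=(90,220,165,275),round=(95,230,335,450)).items():
    m=np.zeros(g.shape,np.uint8); m[r0:r1,c0:c1]=((g>110)&(s<40))[r0:r1,c0:c1]*255
    c=max(cv2.findContours(m,cv2.RETR_EXTERNAL,cv2.CHAIN_APPROX_NONE)[0],key=cv2.contourArea)
    box=cv2.boxPoints(cv2.minAreaRect(c)); P=onplane(info,box,0.085)
    print(n,box.round(1).tolist(),P[:,:2].round(3).tolist(),np.linalg.norm(np.diff(P,axis=0),axis=1).round(3))
E
```

```text
oblong [[172.89999389648438, 196.8000030517578], [188.6999969482422, 95.69999694824219], [264.20001220703125, 107.5], [248.39999389648438, 208.60000610351562]] [[0.56, 0.367], [0.831, 0.333], [0.798, 0.131], [0.529, 0.17]] [0.273 0.205 0.272]
round [[347.70001220703125, 121.19999694824219], [422.70001220703125, 108.30000305175781], [440.20001220703125, 209.39999389648438], [365.1000061035156, 222.39999389648438]] [[0.761, -0.091], [0.798, -0.294], [0.525, -0.331], [0.492, -0.133]] [0.206 0.275 0.201]
```

View pics/c2.png

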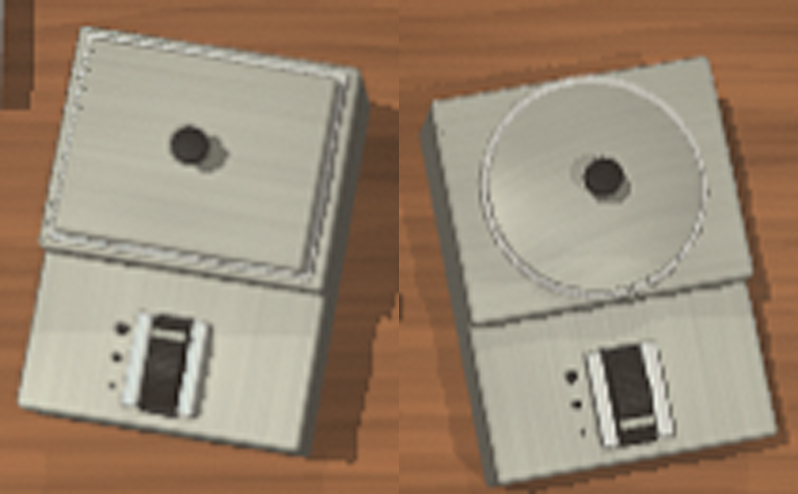

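```bash
cat >> h.py <<'E'
E
python3 - <<'E'
from h import *
info=eyes.camera_info('top')
def w(pts,off): return np.array(pts,float)/3.8+np.array(off)-0.37
import json; out={}
for n,off,ch,fe,be in [("oblong",(170,90),[(137,314),(212,321),(197,416),(122,408)],[(20,405),(302,453)],[(45,250),(323,295)]),
  ("round",(340,95),[(586-399,348),(659-399,341),(676-399,437),(603-399,446)],[(497-399,483),(777-399,431)],[(472-399,325),(750-399,280)])]:
    c=onplane(info,w(ch,off),.085); 
    f=onplane(info,w(fe,off),.075); b=onplane(info,w(be,off),.095)
    ya=[np.arctan2(-(p[0]-p[1])[0],(p[0]-p[1])[1]) for p in(f,b)]
    ax=(c[0]+c[1]-c[2]-c[3])/2
    print(n,c.mean(0).round(4),'cheek len',np.linalg.norm(ax).round(3),'width',np.linalg.norm(c[0]-c[1]).round(3),'yaws',np.round(ya,3),np.arctan2(ax[1],ax[0]).round(3),'edge',np.linalg.norm(f[0]-f[1]).round(3),np.linalg.norm(b[0]-b[1]).round(3),'front edge mid',f.mean(0).round(4),'bay mid',b.mean(0).round(4))
    out[n]=[*c.mean(0)[:2],float(np.mean(ya))]
json.dump(out,open('est.json','w'));print(out)
fingers.set_gripper(0.0,10)
x,y,q=out['oblong']
# tool yaw: jaws (tool y) along warmer x. R=Rz(yaw)Rx(180): tool y=(sin yaw,-cos yaw)
for yw in(np.degrees(q)+90,np.degrees(q)-90):
    j=planner.solve_ik([x,y,.093+.084+.06],[180,0,yw]);print(yw,j)
print(ctrl.get_obs()['clock'],ctrl.get_obs()['width'],ctrl.tip_extent)
E
```

```text
oblong [0.5893 0.2616 0.085 ] cheek len 0.066 width 0.052 yaws [-0.171 -0.164] -0.138 edge 0.198 0.194 front edge mid [0.5458 0.2672 0.075 ] bay mid [0.6515 0.2494 0.095 ]
round [ 0.5556 -0.2275  0.085 ] cheek len 0.068 width 0.051 yaws [0.178 0.16 ] 0.15 edge 0.2 0.196 front edge mid [ 0.5119 -0.2334  0.075 ] bay mid [ 0.6171 -0.2134  0.095 ]
{'oblong': [np.float64(0.5892619970072367), np.float64(0.26160251743805185), -0.16740782450903835], 'round': [np.float64(0.5555960261790527), np.float64(-0.22746614461287673), 0.16889197698198927]}
80.40823819816536 [ 2.16720475e+01  4.32077688e+00  9.12034818e+01 -2.54444375e-14
  8.44757413e+01  3.12638093e+01]
-99.59176180183464 [  21.67204749    4.32077688   91.20348178    0.           84.47574134
 -148.73619071]
1.55 0.0003246470961450462 0.0841
```

Sizes agree with those given: cheeks 51 mm wide, deck edges about 198 mm, bay 63 mm from the crown. I'll hover over the oblong wheel for a wrist look.

```bash
python3 - <<'E'
from h import *
import json
x,y,q=json.load(open('est.json'))['oblong']
ctrl.move_ptp([x,y,.093+.084+.06],[180,0,np.degrees(q)+90])
ctrl.wait(.2)
i=eyes.camera_info('wrist'); im=eyes.camera('wrist')[:,:,::-1]; cv2.imwrite('pics/w3.png',im)
print(i); print({k:ctrl.get_obs()[k] for k in('clock','ee_pos','ft_force')})
E
```

```text
{'fx': 300.9950604313249, 'fy': 300.9950604313249, 'cx': 320.9705106091164, 'cy': 199.3126027239386, 'distortion': array([0.00649172, 0.        , 0.        , 0.        , 0.        ]), 'T': array([[ 9.85940153e-01,  1.61881466e-01,  4.14295260e-02,
         5.99703296e-01],
       [-1.67097296e-01,  9.56205294e-01,  2.40312151e-01,
         3.29301543e-01],
       [-7.13048732e-04, -2.43856161e-01,  9.69811149e-01,
         3.18372003e-01],
       [ 0.00000000e+00,  0.00000000e+00,  0.00000000e+00,
         1.00000000e+00]])}
{'clock': 3.5, 'ee_pos': array([0.58906104, 0.26217067, 0.23708028]), 'ft_force': array([ 0.44239235, -0.53991021, -0.20240687])}
```

View pics/w3.png

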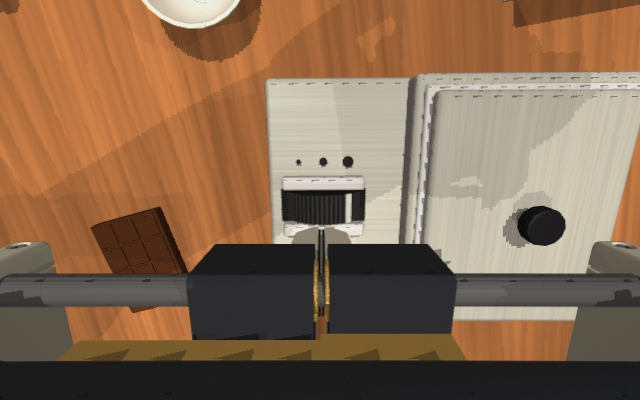

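The wrist view shows the oblong wheel at cols 283–365, rows 177–236, with the white line at col 349 on the lid side. It is square to the image. I'll compute the crown position, then press and drag.

```bash
cat >> h.py <<'E'
def roll(x,y,q,s,yaw,press=6,d=.010):
    """press tip on crown starting -s*d, drag to +s*d along the warmer's x, lift"""
    u=np.array([np.cos(q),np.sin(q)])
    def st(t):
        o=ctrl.get_obs(); print(t,round(o['clock'],2),o['ee_pos'].round(4),o['ft_force'].round(2))
        return o
    a=np.array([x,y])-s*d*u; b=np.array([x,y])+s*d*u
    ctrl.line_to([*a,.191],[180,0,yaw]); ctrl.wait(.2); st('above')
    hit=ctrl.line_to([*a,.172],v=.012,until_force=press); o=st(f'hit {hit}')
    z=o['ee_pos'][2]
    if not hit: ctrl.line_to([*a,.24]); return False
    for k in range(1,5):
        p=a+(b-a)*k/4; ctrl.line_to([*p,z],v=.02); o=st(k)
        if abs(o['ft_force'][2])>20: print('too hard'); break
    ctrl.line_to([*o['ee_pos'][:2],.24]); ctrl.wait(.2); st('up'); return True
E
python3 - <<'E'
from h import *
T=np.array([[9.85940153e-01,1.61881466e-01,4.14295260e-02,5.99703296e-01],[-1.67097296e-01,9.56205294e-01,2.40312151e-01,3.29301543e-01],[-7.13048732e-04,-2.43856161e-01,9.69811149e-01,3.18372003e-01],[0,0,0,1]])
i=eyes.camera_info('wrist');i['T']=T
P=onplane(i,[(283,180),(365,180),(283,236),(365,236)],.085);c=P.mean(0)
print(P.round(4),c, 'len',np.linalg.norm(P[1]-P[0]),'wid',np.linalg.norm(P[2]-P[0]))
q=np.arctan2(*(P[1]-P[0])[1::-1]);print('q',q)
if np.hypot(c[0]-.5893,c[1]-.2616)<.008: print(roll(c[0],c[1],-.167,-1,np.degrees(-.167)+90))
cv2.imwrite('pics/w4.png',eyes.camera('wrist')[100:300,200:440,::-1])
E
```

```text
[[0.5629 0.2919 0.085 ]
 [0.6265 0.2811 0.085 ]
 [0.5536 0.2459 0.085 ]
 [0.6203 0.2347 0.085 ]] [0.59083903 0.2634125  0.085     ] len 0.06450529679571398 wid 0.046885730576015874
q -0.16776194875280184
above 4.17 [0.6009 0.2619 0.1923] [-0.17 -0.35 -0.29]
hit True 5.28 [0.6009 0.2617 0.1768] [1.11 0.95 3.56]
1 5.68 [0.5959 0.2626 0.1772] [ 1.46 -1.44  5.94]
2 6.08 [0.5909 0.2634 0.1773] [-0.47 -1.02  6.98]
3 6.48 [0.5857 0.2643 0.1772] [-3.39 -1.41  7.14]
4 6.88 [0.5809 0.2651 0.1768] [-1.77 -0.91  4.07]
up 7.66 [0.5806 0.265  0.2386] [ 0.48  0.63 -0.02]
True
```

View pics/w4.png

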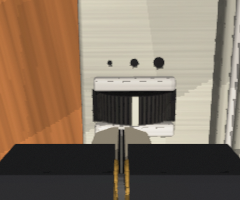

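The line (crop col 136) is now centred between the cheek ends (93–175), so the oblong wheel is at its middle position. Now the round one.

```bash
python3 - <<'E'
from h import *
import json
x,y,q=json.load(open('est.json'))['round']
p=ctrl.get_obs()['ee_pos']; ctrl.line_to([*p[:2],.29])
yaw=np.degrees(q)+90
ctrl.move_ptp([x,y,.29],[180,0,yaw]); ctrl.line_to([x,y,.237]); ctrl.wait(.2)
i=eyes.camera_info('wrist'); np.save('Tr.npy',i['T'])
cv2.imwrite('pics/w5.png',eyes.camera('wrist')[:,:,::-1]); print(ctrl.get_obs()['clock'],ctrl.get_obs()['ee_pos'])
E
```

```text
10.7333 [ 0.5558308  -0.22754538  0.23801704]
```

View pics/w5.png

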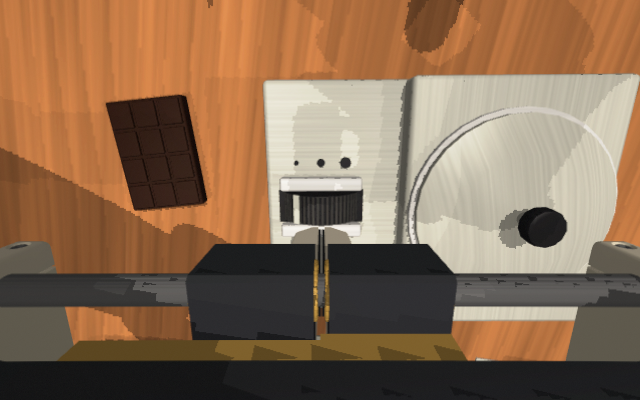

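The round wheel spans cols 280–362, rows 178–236, with its line at col 296 on the front side.

```bash
python3 - <<'E'
from h import *
i=eyes.camera_info('wrist');i['T']=np.load('Tr.npy')
P=onplane(i,[(280,181),(362,180),(280,236),(362,236)],.085);c=P.mean(0)
q=np.arctan2(*(P[1]-P[0])[1::-1]);print(c,q,'len',np.linalg.norm(P[1]-P[0]))
if np.hypot(c[0]-.5556,c[1]+.2275)<.008: print(roll(c[0],c[1],.167,1,np.degrees(.167)+90))
cv2.imwrite('pics/w6.png',eyes.camera('wrist')[100:300,200:440,::-1])
E
```

```text
[ 0.55539664 -0.22671001  0.085     ] 0.1793990639658596 len 0.06484616792783497
above 11.4 [ 0.546  -0.2285  0.1922] [-0.28  0.15 -0.12]
hit True 12.53 [ 0.5456 -0.2284  0.1767] [-1.37  0.57  5.9 ]
1 12.93 [ 0.5506 -0.2276  0.1772] [-2.46  1.76  7.05]
2 13.33 [ 0.5557 -0.2267  0.1772] [0.7  0.59 5.59]
3 13.73 [ 0.5607 -0.2258  0.1772] [1.89 1.91 5.87]
4 14.13 [ 0.5654 -0.225   0.1768] [1.05 1.42 4.23]
up 14.91 [ 0.5651 -0.2249  0.2387] [-0.11 -0.25 -0.21]
True
```

View pics/w6.png

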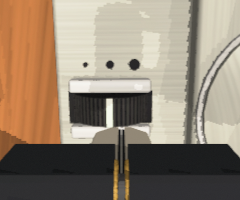

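The line (crop col 110) is centred between the cheek ends (69–151). I'll retreat and take a final top check.

```bash
python3 - <<'E'
from h import *
p=ctrl.get_obs()['ee_pos']; ctrl.line_to([*p[:2],.3])
ctrl.move_ptp([.42,.02,.33],[180,0,90]); ctrl.wait(.3)
im=eyes.camera('top')[:,:,::-1]; im0=cv2.imread('pics/top1.png')
k=[cv2.resize(t[80:290,110:500],None,fx=1.8,fy=1.35) for t in(im0,im)]
cv2.imwrite('pics/f7.png',np.vstack(k)); print(ctrl.get_obs()['clock'])
E
```

```text
16.9667
```

View pics/f7.png

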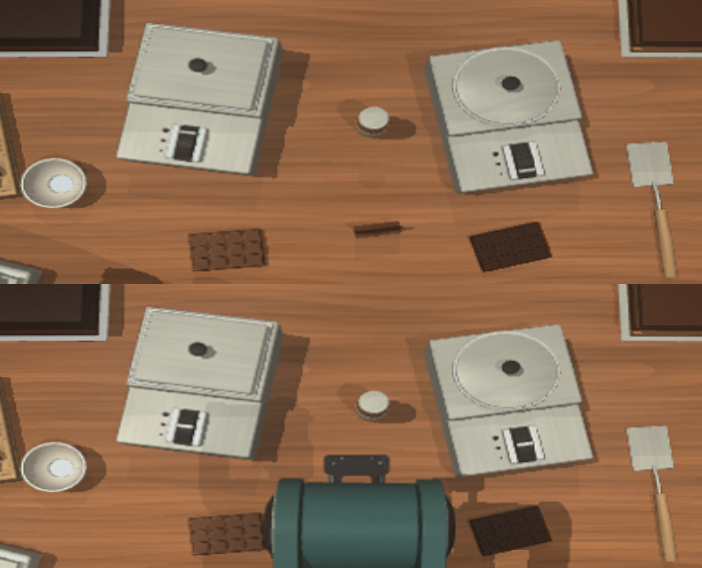

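Before (top half) and after (bottom half): both lines are mid-wheel and everything in view is unmoved. The card is hidden under the arm, but the fingertips are about 0.25 m up there.

```bash
python3 - <<'E'
from h import *
o=ctrl.get_obs();print(o['clock'],o['ft_force'].round(2)); workorder.job_done()
E
```

```text
16.9667 [ 0.24  0.68 -1.52]
the job is handed in; nothing more can be done
```

Both warmers are on keep-warm, and I handed the job in at about 17 s of the 51 s allowed. I pressed each wheel with the closed fingertips at about 4–7 N and dragged it 20 mm: the oblong one back towards its front edge, the round one towards its lid.

- **Wheels:** close-ups after each roll, and the final top view, show both white lines centred on top. The line was within about 2 pixels of mid-wheel on the oblong and on the middle for the round.
- **Loose things:** in the final top view the lids, slabs, jar, bowl and spatula look unmoved, judged by eye only.
- **Card:** the arm hid it in that last picture, so I couldn't check it directly. Nothing went near it; the fingertips were about 0.25 m up there.
- **Measurements:** the top and wrist cameras agreed on both crown positions to within about 3 mm. No check failed.

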